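Set the table easel to its third notch and put a panel on it

TASK

Raise the leaning frame of the table easel until the foot of its prop has dropped into the third of the four notches, counted from the flattest setting, then let the frame down gently, not dropped, so that the prop carries it. Only then take the larger plywood panel from the rack and stand it tall way up on the easel's ledge, about in the middle, leaning flat against the frame; leave the other things where they are.

Things in the scene. Friction and masses are not known exactly. Their poses are not given: they have to be found in the camera images.
- easel: Fixed base of a beech table easel, 300 mm deep (x), 184 mm wide (y). Origin on the table under its centre; -x is the front (ledge side), +x the rear (prop side), z up. Two rails run front to rear at y = -70 and 70 mm, 20 mm wide, tooth tips 37 mm above the table, each with four notches 36 mm apart, 13 mm deep, steep side to the rear.
- easel_hinge (a point): Middle of the hinge line of the leaning frame: x = -125 mm and 42 mm above the table in the easel's frame. The hinge line runs along the easel's y. Axes as the easel's.
- easel_frame (a joint): Slope of the frame above the horizontal (rad), growing as it is raised; stop at 1.32. Seated in notch 1 (flattest) it reads 0.804, in notch 2 0.956, in 3 1.094, in 4 1.222. It starts in notch 1. As it is raised the prop's foot drops into notch 2 at 0.993, 3 at 1.147, 4 at 1.300; lowered, it is caught by the notch it dropped into last and does not come back by itself. Let go, the frame falls.
- top_rail (a point): Centre of the top rail of the open frame, 170 mm from the hinge line: a bar 200 mm wide, 30 mm along the slope, 18 mm thick, clear below and all round; the place to grip, one finger in front, one behind. Axes: x up along the slope (the frame leans to the easel's +x), y along the rail, z out of the front face. Frame 0.35 kg.
- foot_rod (a point): Centre of the prop's steel foot rod (12 mm thick, 190 mm long along the easel's y), which lies across the rails. Seated, its axis is 32 mm above the table at x = 87, 51, 15, -21 mm of the easel in notch 1, 2, 3, 4. Prop: two slats 80 mm apart, 160 mm long, pivoted in the frame 150 mm from the hinge line; only its weight (0.14 kg) holds the rod down.
- rest (a point): Place for the panel: middle of the line where the ledge's top meets the frame's front face, 30 mm from the hinge line. Axes as top_rail. The ledge is 200 mm wide, 36 mm deep (along z) up to a lip that rises 8 mm (along x). The frame ends 155 mm above the ledge (along x), so the panel stands 45 mm higher than it.
- rack: Fixed wooden panel rack: base board 190 mm (x) by 180 mm (y), 14 mm thick, origin on the table under its centre, z up. Three slots along its y at x = -58, 0 and 58 mm, each between upright dowels 10 mm thick that reach 84 mm above the table, at y = -50 and 50 mm, 16 mm clear. The two panels stand in the outer slots, either way round.
- panel_centre (a point): Centre of the larger plywood panel, 160 mm wide (y), 200 mm tall (z), 10 mm thick (x), 0.2 kg, both faces alike. It stands upright in the rack, its lower edge 14 mm above the table, along the rack's y.
- small_panel_centre (a point): Centre of the smaller plywood panel, 120 mm wide (y), 130 mm tall (z), 10 mm thick (x), standing in the other outer slot. Not used.
- ink_bottle: Amber ink bottle, 60 mm across, about 120 mm tall, origin under its foot. Not used.
- brush_jar: White jar with brushes, 72 mm across, 200 mm tall with them, origin under its foot. Not used.
- card_tube: Upright cardboard tube, 80 mm across, 130 mm tall, origin under its foot. Not used.
Not all that is in view belongs to the job. Leave any green or red look-alike of the part that bears panel_centre alone.

How it is judged (in metres and radians):
On the way:
1. the frame is let down in the third notch, carried by the prop and let go, while the panel still stands in the rack (value of joint easel_frame between 1.07 and 1.12 rad and x of foot_rod in the frame of easel between 0.01 and 0.02 m and z of foot_rod in the frame of easel below 0.0355 m and contact force between the fingers and easel_frame below 0.2 N and distance of panel_centre from where it was at the start of the episode below 0.05 m), for 0.3 s.
At the end, for the whole second after the job is handed in: Slope 1.07 to 1.12 rad, foot rod down in the third notch (x 10 to 20, z under 35.5 mm in the easel frame); larger panel at rest, centre 94 to 106 mm above the ledge along the slope, within 30 mm of the middle, under 11 mm off the front face, upright and flat within 0.06 rad (value of joint easel_frame between 1.07 and 1.12 rad and x of foot_rod in the frame of easel between 0.01 and 0.02 m and z of foot_rod in the frame of easel below 0.0355 m and x of panel_centre in the frame of rest between 0.094 and 0.106 m and y of panel_centre in the frame of rest between -0.03 and 0.03 m and z of panel_centre in the frame of rest below 0.011 m and angle between the x axis of panel_centre and the z axis of rest, either way round below 0.06 rad and angle between the z axis of panel_centre and the x axis of rest, either way round below 0.06 rad and linear speed of panel below 0.02 m/s); the robot touches nothing.
It fails at once if the frame is dropped (falls faster than 1.3 rad/s) (velocity of joint easel_frame below -1.3 rad/s).
It fails at once if the smaller panel is moved by more than 30 mm (distance of small_panel_centre from where it was at the start of the episode above 0.03 m).
It fails at once if the ink bottle is moved by more than 30 mm (distance of ink_bottle from where it was at the start of the episode above 0.03 m).
It fails at once if the brush jar is moved by more than 30 mm (distance of brush_jar from where it was at the start of the episode above 0.03 m).
It fails at once if the card tube is moved by more than 30 mm (distance of card_tube from where it was at the start of the episode above 0.03 m).
It also fails if it takes over 72 s, if anything falls off the work surface, if the arm or the gripper's body presses on something with over 40 N, if the wrist force passes 120 N, or if a joint passes its speed limit or range.

ROBOT

A 7-joint arm with a two-finger parallel gripper is mounted at the origin on the work surface. World frame = base frame: x ahead of the robot, y to its left, z up, the work surface at z = 0. Lengths are in m, angles in degrees, forces in N, time in s.
With the tool pointing down it reaches from about 0.4 to 0.9 m from the base axis. Payload 5.5 kg.
Tool frame: the origin (TCP) lies midway between the tips of the shut fingers; the grasp point (between the pads) lies 19 mm behind it; y points along the fingers, x is the direction in which the jaws open and shut, and the axes are right-handed (so a half turn about y gives the same grasp; the last joint's range is limited). The gripper opens to 85 mm and grips with 20 to 120 N. Pads are 22 mm wide; open, the fingers measure 114 mm over their backs; the gripper's body (76 mm by 85 mm) begins 54 mm behind the grasp point. The pads swing forward as they close: fully open they stand 13 mm farther back than shut.
Start: joints at [-55.909, 28.699, -24.465, 88.831, 12.651, 65.22, -12.049], TCP at [0.212, 0.615, 0.231] pointing down, gripper open.
Joint ranges: [-164.97, 164.97], [-17.58, 116.51], [-87.97, 89.64], [11.32, 138.91], [-80.73, 260.73], [10.89, 115.49], [-147.41, 147.41]. Speed limits (degrees/s): [147.25, 147.25, 180, 180, 180, 180, 180].

INTERFACE

Orientations are given as [roll, pitch, yaw] about the fixed x, y, z axes, in that order (R = Rz(yaw) Ry(pitch) Rx(roll)).
In Python, from plant import arm, capture gives the robot as it stands.
- The arm moves only by the tool play_rows, never from a script. Its arguments are lists of equal length, an entry for each row: "xyz": the shift along the tool's x, y, z in mm, a list of three; "rotation": the turn, a rotation vector about the tool's x, y, z in rad, a list of three; "grip": the opening, from -1 (shut) to 1 (fully open). A call has 1 to 10 rows; each row is the pose to reach, as a shift and turn from the pose measured when the call began, along the tool's axes at that moment; what a row does not reach only later rows make up. A row lasts 1/10 s, in which the tool goes at most 50 mm and 8.59 degrees, less where a joint would pass 70% of its speed; a pose out of reach is approached as far as the arm can. A call with a gripper value outside its range is refused whole. The fingers move at their own pace and stop on an object; the grip force is fixed at half the most. Time passes only in rows, so rows that repeat a pose let the fingers close. It gives the time, the measured TCP pose, the force and the opening at its end, in the units of the state.
- arm.read_state(): the state, without advancing time (a new reading comes with each control period).
- capture(name): name is "scene" or "top" or "wrist"; returns a dict with "color" (384x512x3 uint8, red, green, blue), "depth" (384x512 float32, m along the optical axis (not along the pixel's ray), 0 where there is no reading), "vfov" (degrees; the focal length in pixels is half the picture's height over the tangent of half this angle, whatever the lens; pixels are square), "cx", "cy" (the principal point, pixels), "rvec" (rotation vector, rad) and "tvec" (3), from world to camera coordinates, as OpenCV has them. Camera axes: x right, y down, z forward; pixel columns grow to the right and rows downward; lengths in m; the calibration is good to about 2 mm. A picture is of the moment at which its call begins.
- arm.sign_off(): hands the job in, once; it reports no verdict.
The state is a dict: "clock": time; "joints": joint angles; "qvel": joint speeds; "tau": joint torques, N m; "tool_pos": TCP position; "eef_rot": TCP orientation; "contact_force": force on the tool from outside, world axes, zero at the start; "moment": the same for the moment, N m; "grip_width": finger opening in m.
Only numpy, scipy, OpenCV 4.12 (cv2) and the standard library are available. Lean on these libraries where they do the work, as an engineer would, in place of code of your own. Each camera call takes 0.05 s, during which the arm holds its last target. There are 200 camera calls.

## Working session

There is one attempt and no reset: what is moved stays moved. The work goes in short steps, Python scripts to look and compute and a tool call to move; the robot and the scene stay as the last step left them, time stands still between calls to the robot, and variables do not carry over. Pictures are saved under pics/ and viewed, about 8 in all and at most 12, crops included, and the job is handed in when it is done.

Besides the shell and the picture viewer there is one more tool, called after "Emit:" by a JSON object that holds its "name" and its "arguments". play_rows: Moves the arm, as the interface text tells. Its arguments: {"type":"object","properties":{"xyz":{"type":"array"},"rotation":{"type":"array"},"grip":{"type":"array"}},"required":["xyz","rotation","grip"]}

```bash
ls; mkdir -p pics
cat > h.py <<'E'
import numpy as np, cv2
from plant import arm, capture
from scipy.spatial.transform import Rotation as R
def snap(n,f):
    c=capture(n); np.savez(''+f+'.npz',**c); cv2.imwrite('pics/'+f+'.png',c['color'][:,:,::-1]); return c
def load(f): return dict(np.load(''+f+'.npz'))
def cloud(c):
    d=c['depth'];h,w=d.shape;f=h/2/np.tan(np.radians(c['vfov'])/2)
    v,u=np.mgrid[:h,:w]
    p=np.stack([(u-c['cx'])*d/f,(v-c['cy'])*d/f,d],-1)
    M=cv2.Rodrigues(np.array(c['rvec'],float))[0]
    P=(p-np.array(c['tvec']).ravel())@M
    P[d==0]=np.nan
    return P
E
python3 - <<'E'
from h import *
a=snap('scene','s0');b=snap('top','t0')
cv2.imwrite('pics/both.png',cv2.resize(np.vstack([a['color'],b['color']])[:,:,::-1],(400,600)))
print(arm.read_state())
for c in (a,b): print(c['vfov'],c['cx'],c['cy'],c['rvec'],c['tvec'])
E
```

```text
pics
{'clock': 0.1, 'joints': array([-55.90957106,  28.74945827, -24.45529069,  88.88593884,
        12.65189697,  65.22017302, -12.04834977]), 'qvel': array([-0.09872386, -0.10595285,  0.06882783, -0.1341583 , -0.01969938,
       -0.02115564, -0.02160765]), 'tau': array([-1.12403600e-02, -5.70806015e+01, -5.83850026e+00, -2.81749231e+01,
        1.04632703e-02,  5.47180374e-03, -1.52847527e-06]), 'tool_pos': array([0.21155393, 0.6139411 , 0.23035013]), 'eef_rot': array([-89.99674436,   0.10190393,  70.99493505]), 'contact_force': array([ 0.49173598,  0.3287111 , -0.3820526 ]), 'moment': array([-0.05098184,  0.00633166,  0.01821311]), 'grip_width': 0.08550007910652238}
54.00936982928851 254.36734843287303 196.8271737702011 [ 1.26864427  2.22330661 -1.00194846] [ 0.20801126 -0.25318143  1.5194747 ]
47.65888943168658 246.63204873162874 189.4308155450018 [ 2.12955341 -2.1233466   0.20662709] [0.07856561 0.51701325 1.05159444]
```

View pics/s0.png

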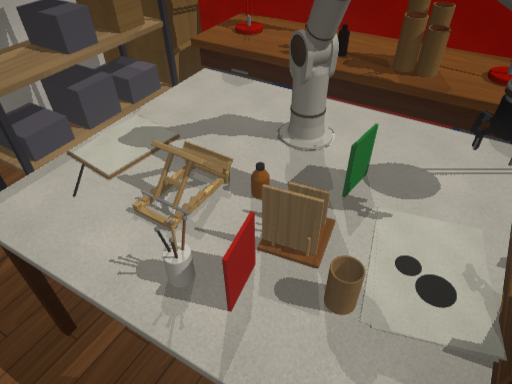

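View pics/t0.png

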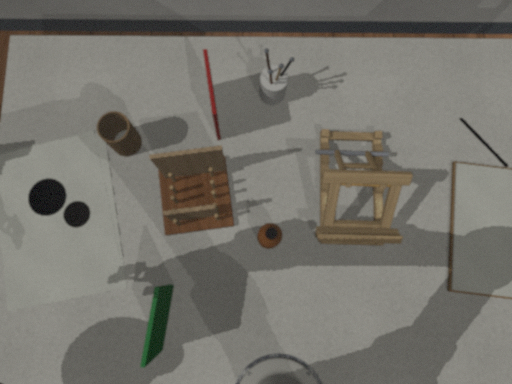

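The easel is at top-view px (362,190). Candidates for the panel are:
- tan large, scene (293,215), top edge in top view (187,153)
- tan small, scene (315,195), top view (190,213)
- red look-alike, scene (240,260)
- green look-alike, scene (361,160)

I choose the large tan panel in the far slot, and will check it with sizes and a crop.

Run:
```python
from h import *
a=load('s0');b=load('t0');A=cloud(a);B=cloud(b)
for n,(u,v) in dict(base=(280,380),rail_l=(330,178),rail_r=(402,180),ledge_l=(322,237),ledge_r=(396,240),pan_l=(156,155),pan_r=(218,149),sm_l=(166,212),sm_r=(212,207),bottle=(270,235),jar=(273,85),tube=(115,125),table=(300,280)).items():
    print(n,(u,v),np.round(B[v,u],3))
def sel(P,lo,hi):
    Q=P.reshape(-1,3);Q=Q[~np.isnan(Q).any(1)];return Q[np.all((Q>lo)&(Q<hi),1)]
def rect(Q):
    r=cv2.minAreaRect((Q[:,:2]*1000).astype(np.float32)); return np.round(r[0],1),np.round(r[1],1),round(r[2],2)
# rack region cloud
for nm,P in (('top',B),('scene',A)):
    c=B[153,187]; 
    Q=sel(P,[c[0]-.06,c[1]-.13,.19],[c[0]+.06,c[1]+.13,.225]); print(nm,'panel',len(Q),rect(Q) if len(Q)>5 else '',Q[:,2].max() if len(Q) else '')
    c=B[210,190]
    Q=sel(P,[c[0]-.06,c[1]-.13,.12],[c[0]+.06,c[1]+.13,.155]); print(nm,'small',len(Q),rect(Q) if len(Q)>5 else '')
    c=B[179,366]
    Q=sel(P,[c[0]-.06,c[1]-.14,.14],[c[0]+.06,c[1]+.14,.19]); print(nm,'rail',len(Q),rect(Q), Q.mean(0),np.percentile(Q[:,2],[1,50,99]))
    c=B[238,360]
    Q=sel(P,[c[0]-.05,c[1]-.14,.03],[c[0]+.05,c[1]+.14,.12]); print(nm,'ledge',len(Q),rect(Q), Q.mean(0))
    c=B[190,362]
    Q=sel(P,[c[0]-.18,c[1]-.14,.02],[c[0]+.18,c[1]+.14,.2]); print(nm,'easel all',len(Q),rect(Q))
im=b['color'][:,:,::-1]
cv2.imwrite('pics/crop1.png',np.hstack([cv2.resize(im[120:250,135:245],None,fx=3.5,fy=3.5,interpolation=2),cv2.resize(im[120:250,310:420],None,fx=3.5,fy=3.5,interpolation=2)]))
```

```text
base (280, 380) [0.066 0.002 0.058]
rail_l (330, 178) [ 0.521 -0.107  0.17 ]
rail_r (402, 180) [ 0.517 -0.27   0.17 ]
ledge_l (322, 237) [ 0.393 -0.098  0.097]
ledge_r (396, 240) [ 0.387 -0.275  0.095]
pan_l (156, 155) [0.561 0.278 0.215]
pan_r (218, 149) [0.575 0.144 0.212]
sm_l (166, 212) [0.445 0.264 0.146]
sm_r (212, 207) [0.458 0.16  0.142]
bottle (270, 235) [0.396 0.026 0.118]
jar (273, 85) [0.775 0.015 0.102]
tube (115, 125) [0.685 0.422 0.05 ]
table (300, 280) [ 0.292 -0.057 -0.001]
top panel 528 (array([568.8, 214.8]), array([ 12. , 159.5]), 8.13) 0.21817992706053088
top small 307 (array([452.1, 212.5]), array([ 10.9, 120.1]), 8.22)
top rail 1620 (array([ 513.6, -190.4]), array([199.4,  55.8]), 89.23) [ 0.51852578 -0.18984434  0.16748005] [0.14113147 0.17015932 0.18162158]
top ledge 1813 (array([ 410.3, -187.2]), array([200.9,  60.3]), 89.94) [ 0.40891011 -0.18739169  0.08461828]
top easel all 5927 (array([ 531.1, -191.5]), array([200.7, 298.8]), 88.24)
scene panel 633 (array([571.8, 212.8]), array([ 14.8, 159.9]), 7.92) 0.21782694495279342
scene small 375 (array([454.8, 209.7]), array([ 14.3, 120.2]), 7.85)
scene rail 392 (array([ 527.7, -192.8]), array([ 45.9, 201.2]), 3.55) [ 0.53575867 -0.18261001  0.17237062] [0.14054283 0.17545336 0.1830504 ]
scene ledge 679 (array([ 417.4, -188.7]), array([ 48.5, 201.5]), 0.5) [ 0.40963557 -0.1749512   0.08354149]
scene easel all 2894 (array([ 537.8, -192.7]), array([201.4, 296.7]), 88.34)
```

View pics/crop1.png

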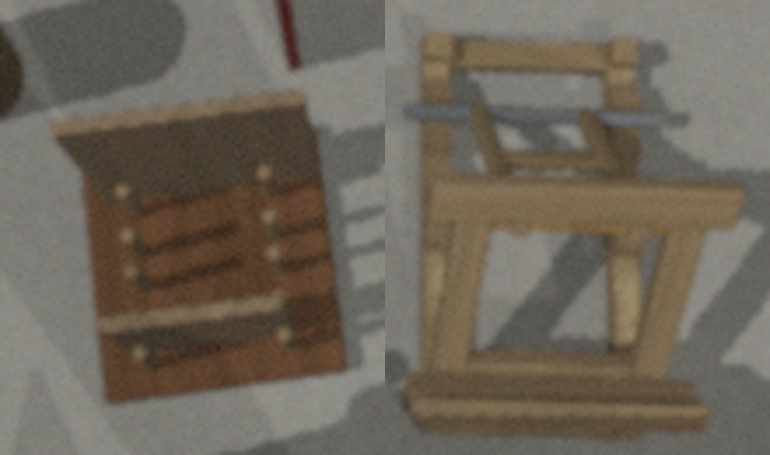

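```bash
cat >> h.py <<'E'
PSI=np.radians(-1.7); EO=np.array([.532,-.1915,0])
def ew(p): return EO+R.from_euler('z',PSI).apply(np.array(p,float))     # easel -> world
def fr(s,u,n=0,y=0): return ew([-.125+u*np.cos(s)-n*np.sin(s),y,.042+u*np.sin(s)+n*np.cos(s)]) # along slope u, out of front n
def ori(th,yaw): return R.from_euler('z',yaw,degrees=True)*R.from_euler('y',th,degrees=True)*R.from_euler('x',-90,degrees=True)
def rel(p,o):
    s=arm.read_state(); r0=R.from_euler('xyz',s['eef_rot'],degrees=True)
    print(np.round(r0.inv().apply(np.array(p)-s['tool_pos'])*1000,1).tolist(),np.round((r0.inv()*o).as_rotvec(),3).tolist())
def frt(s,u,n=0,y=0): return fr(s,u,n,y),ori(90-np.degrees(s),np.degrees(PSI))
E
python3 - <<'E'
from h import *
print(arm.read_state()['eef_rot'])
rel([.45,.15,.42],ori(0,20)); rel(*frt(.804,.30))
print(fr(.804,.3))
E
```

```text
[-89.99674436   0.10190393  70.99493505]
[-361.3, -189.0, -376.5] [0.001, 0.89, -0.002]
[-632.5, -26.6, -644.7] [0.486, 1.202, 0.658]
[ 0.61511292 -0.19396673  0.25804115]
```

Emit:
{"name": "play_rows", "arguments": {"xyz": [[0,-100,0],[0,-150,0],[-361,-189,-376],[-361,-189,-376],[-361,-189,-376],[-361,-189,-376],[-361,-189,-376],[-361,-189,-376],[-361,-189,-376],[-361,-189,-376]], "rotation": [[0,0,0],[0,0.1,0],[0,0.89,0],[0,0.89,0],[0,0.89,0],[0,0.89,0],[0,0.89,0],[0,0.89,0],[0,0.89,0],[0,0.89,0]], "grip": [0.3,0.3,0.3,0.3,0.3,0.3,0.3,0.3,0.3,0.3]}}

```text
clock: 1.1
tool_pos: [0.3919, 0.2613, 0.3986]
eef_rot: [-90.1, 0.1, 20.0]
contact_force: [1.5, 0.4, 0.3]
grip_width: 0.0552
```

Run:
```python
from h import *
s=arm.read_state();print(s['tool_pos'],s['eef_rot'],s['joints'])
rel([.50,-.1,.40],ori(15,-2)); rel([.58,-.192,.34],ori(44,-1.7))
```

```text
[0.39194856 0.26134041 0.39855433] [-9.00727554e+01  7.52722589e-02  2.00030024e+01] [-31.4323435    1.27014027  -5.66777885 100.2978987    0.17636313
  78.53155586 -17.13099769]
[-22.1, -0.9, -376.5] [0.052, 0.382, 0.258]
[21.7, 59.1, -490.2] [0.147, 0.359, 0.758]
```

Emit:
{"name": "play_rows", "arguments": {"xyz": [[-22,-1,-376],[-22,-1,-376],[-22,-1,-376],[-22,-1,-376],[-22,-1,-376],[-22,-1,-376],[-22,-1,-376],[22,59,-490],[22,59,-490],[22,59,-490]], "rotation": [[0.052,0.382,0.258],[0.052,0.382,0.258],[0.052,0.382,0.258],[0.052,0.382,0.258],[0.052,0.382,0.258],[0.052,0.382,0.258],[0.052,0.382,0.258],[0.147,0.359,0.758],[0.147,0.359,0.758],[0.147,0.359,0.758]], "grip": [0.3,0.3,0.3,0.3,0.3,0.3,0.3,0.3,0.3,0.3]}}

```text
clock: 2.1
tool_pos: [0.5642, -0.1826, 0.3335]
eef_rot: [-90.3, 39.0, -1.5]
contact_force: [-46.4, 22.4, 38.1]
grip_width: 0.0555
```

Run:
```python
from h import *
s=arm.read_state();print(s['tool_pos'],s['eef_rot'],s['joints'])
rel(*frt(.804,.27)); rel(*frt(.804,.152))
```

```text
[ 0.56420233 -0.18261914  0.33351306] [-90.29086016  38.95332532  -1.52836235] [ -0.61600144  45.67333433  24.91547233  58.77304705  -4.20004447
 115.50115615  21.31142344]
[84.7, 56.4, -9.6] [0.007, 0.002, 0.087]
[74.4, 174.0, -8.8] [0.007, 0.002, 0.087]
```

Run:
```python
from h import *
o=ori(30,-1.7); d=o.apply([0,1,0]); print(d)
g=fr(.804,.158,0.003); print(g)
rel(g-.13*d,o); rel(g-.1*d,o); rel(g,o)
```

```text
[-0.49977993  0.01483312 -0.8660254 ]
[ 0.51447272 -0.1909798   0.15786317]
[51.7, 39.3, -9.7] [0.007, 0.003, -0.156]
[56.4, 69.0, -9.5] [0.007, 0.003, -0.156]
[71.9, 167.8, -8.8] [0.007, 0.003, -0.156]
```

Emit:
{"name": "play_rows", "arguments": {"xyz": [[20,10,-5],[52,39,-10],[52,39,-10],[56,69,-10],[56,69,-10],[56,69,-10]], "rotation": [[0.003,0.001,-0.14],[0.007,0.003,-0.156],[0.007,0.003,-0.156],[0.007,0.003,-0.156],[0.007,0.003,-0.156],[0.007,0.003,-0.156]], "grip": [0.3,0.3,0.3,0.3,0.3,0.3]}}

```text
clock: 2.7
tool_pos: [0.5655, -0.1926, 0.2515]
eef_rot: [-90.0, 29.5, -1.7]
contact_force: [0.6, 0.3, -0.3]
grip_width: 0.0559
```

Run:
```python
from h import *
s=arm.read_state();print(s['tool_pos'],s['eef_rot'],s['joints'],s['contact_force'])
o=ori(30,-1.7); g=fr(.804,.158,0.003)
rel(g,o)
c=snap('scene','s1'); w=snap('wrist','w1'); 
cv2.imwrite('pics/sw1.png',np.hstack([cv2.resize(c['color'][90:290,90:290],(400,400)),cv2.resize(w['color'],(400,400))])[:,:,::-1])
```

```text
[ 0.56551972 -0.19255015  0.25147692] [-89.95336994  29.47189469  -1.65645528] [-0.92009495 42.23852823 24.40765937 71.14237953 -6.509683   97.66073639
 20.80970092] [ 0.58195881  0.29214158 -0.29587213]
[1.6, 106.6, 0.0] [-0.0, 0.001, 0.009]
```

View pics/sw1.png

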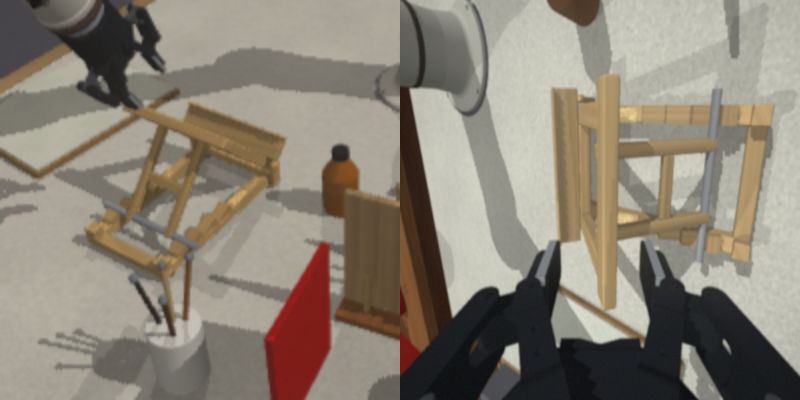

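The wrist view shows the top rail (608,75–305) lying between the open fingers (545 and 655, row 240). I'll check the rail position from the wrist depth.

Run:
```python
from h import *
w=load('w1');P=cloud(w).reshape(-1,3);P=P[~np.isnan(P).any(1)]
E_=R.from_euler('z',PSI).inv().apply(P-EO)
s=.804;x=E_[:,0]+.125;z=E_[:,2]-.042
u=x*np.cos(s)+z*np.sin(s);n=-x*np.sin(s)+z*np.cos(s)
m=(u>.14)&(u<.2)&(abs(n)<.03)&(abs(E_[:,1])<.13)
print('rail u,n,y pct',np.round(np.percentile(np.c_[u,n,E_[:,1]][m],[1,50,99],axis=0),4))
m2=(abs(n)<.03)&(u>.19)&(u<.3)&(abs(E_[:,1])<.13);print(m2.sum())
m=m&(u>.16)&(u<.18); 
for y in (-.08,0,.08):
  k=m&(abs(E_[:,1]-y)<.02);print(y,np.round(np.percentile(n[k],[5,50,95]),4))
m=(E_[:,2]>.025)&(E_[:,2]<.2)&(abs(E_[:,0])<.2)&(abs(E_[:,1])<.15)
print(cv2.minAreaRect((E_[m][:,:2]*1000).astype(np.float32)))
```

```text
rail u,n,y pct [[ 0.1453 -0.0278 -0.0963]
 [ 0.1846  0.0038  0.0174]
 [ 0.1866  0.0094  0.0961]]
1013
-0.08 [0.0088 0.009  0.0092]
0 [0.0089 0.0091 0.0093]
0.08 [0.0088 0.0092 0.0094]
((0.1436767578125, -1.4237213134765625), (299.8620910644531, 199.4365692138672), 0.10234389454126358)
```

The easel model agrees to about 1 mm. Next I descend.

Emit:
{"name": "play_rows", "arguments": {"xyz": [[1,30,0],[1,55,0],[2,80,0],[2,100,0],[2,107,0],[2,107,0],[2,107,0],[2,107,0],[2,107,0]], "rotation": [[0,0,0.009],[0,0,0.009],[0,0,0.009],[0,0,0.009],[0,0,0.009],[0,0,0.009],[0,0,0.009],[0,0,0.009],[0,0,0.009]], "grip": [0.3,0.3,0.3,0.3,0.3,0.3,-0.1,-0.1,-0.1]}}

```text
clock: 3.7
tool_pos: [0.5162, -0.1914, 0.1574]
eef_rot: [-90.0, 29.9, -1.6]
contact_force: [-0.9, 0.5, 0.8]
grip_width: 0.0381
```

Run:
```python
from h import *
s=arm.read_state();print(s['tool_pos'],s['eef_rot'],s['joints'],s['contact_force'])
w=.0385
for q in (.85,.93,1.0,1.06,1.10,1.14,1.175,1.19):
    p=fr(q,.158,-.009+w/2-.0015); rel(p,ori(max(min(30,90-np.degrees(q)),20),-1.7))
```

```text
[ 0.51622335 -0.19135432  0.1574273 ] [-90.00441976  29.85878149  -1.64011308] [-1.5284328  42.76672052 23.84268487 83.61536046 -6.6633044  85.16998354
 21.18154214] [-0.92235496  0.5000569   0.8157026 ]
[-14.5, -2.1, 0.3] [0.001, 0.001, 0.002]
[-27.1, -3.4, 0.3] [0.001, 0.001, 0.002]
[-38.2, -3.8, 0.4] [0.001, 0.001, 0.002]
[-47.6, -3.4, 0.4] [0.001, 0.001, -0.01]
[-53.9, -2.9, 0.4] [0.001, 0.001, -0.05]
[-60.2, -2.1, 0.4] [0.001, 0.001, -0.09]
[-65.7, -1.2, 0.4] [0.001, 0.001, -0.125]
[-68.0, -0.7, 0.4] [0.001, 0.001, -0.14]
```

Emit:
{"name": "play_rows", "arguments": {"xyz": [[-7,-1,0],[-14,-2,0],[-20,-3,0],[-27,-3,0],[-33,-4,0],[-38,-4,0],[-43,-4,0],[-48,-3,0],[-51,-3,0],[-54,-3,0]], "rotation": [[0,0,0],[0,0,0],[0,0,0],[0,0,0],[0,0,0],[0,0,0],[0,0,0],[0,0,-0.01],[0,0,-0.03],[0,0,-0.05]], "grip": [-0.1,-0.1,-0.1,-0.1,-0.1,-0.1,-0.1,-0.1,-0.1,-0.1]}}

```text
clock: 4.7
tool_pos: [0.4701, -0.19, 0.1867]
eef_rot: [-90.0, 27.0, -1.6]
contact_force: [-0.3, -0.4, -1.6]
grip_width: 0.038
```

```bash
cat >> h.py <<'E'
def slope(name,f):
    c=snap(name,f);P=cloud(c).reshape(-1,3);P=P[~np.isnan(P).any(1)]
    e=R.from_euler('z',PSI).inv().apply(P-EO)
    # top-rail front faces away from the gripper (|y| 30..95): slope by plane fit through pts 130..190 mm from the hinge
    x=e[:,0]+.125;z=e[:,2]-.042;r=np.hypot(x,z);a=np.arctan2(z,x)
    m=(r>.155)&(r<.183)&(abs(e[:,1])<.097)&(abs(e[:,1])>.03)&(a>.7)&(a<1.5)
    s=a[m]-np.arcsin(.009/r[m])
    print('slope front-face pct 50/75/90',np.round(np.percentile(s,[25,50,75,90]),3),m.sum())
    k=(e[:,2]>.028)&(e[:,2]<.06)&(abs(e[:,1])>.0805)&(abs(e[:,1])<.1)&(e[:,0]>-.06)&(e[:,0]<.12)
    print('rod x',np.round(np.percentile(e[k,0],[5,50,95]),4),'z',np.round(np.percentile(e[k,2],[5,50,95]),4),k.sum())
E
python3 - <<'E'
from h import *
slope('top','t2'); slope('wrist','w2')
s=arm.read_state();print(s['tool_pos'],s['contact_force'])
w=.0385
for q in (1.12,1.14,1.16,1.175,1.19):
    p=fr(q,.158,-.009+w/2-.0015); rel(p,ori(max(min(30,90-np.degrees(q)),20),-1.7))
E
```

```text
slope front-face pct 50/75/90 [1.094 1.1   1.104 1.107] 163
rod x [0.0239 0.0287 0.0623] z [0.0362 0.0444 0.048 ] 34
slope front-face pct 50/75/90 [1.009 1.104 1.105 1.105] 257
rod x [0.0235 0.0293 0.0627] z [0.0327 0.0466 0.0486] 594
[ 0.46987058 -0.19029709  0.18751285] [ 1.22038792  0.16915959 -0.36753212]
[-1.9, 0.4, 0.6] [-0.0, 0.0, -0.02]
[-5.1, 0.7, 0.6] [-0.0, 0.0, -0.04]
[-8.2, 1.0, 0.6] [-0.0, 0.0, -0.06]
[-10.6, 1.3, 0.6] [-0.0, 0.0, -0.075]
[-12.9, 1.6, 0.6] [-0.0, 0.0, -0.09]
```

Emit:
{"name": "play_rows", "arguments": {"xyz": [[-3,0,0],[-6,1,0],[-9,1,0],[-12,1,0],[-13,2,0],[-13,2,0],[-13,2,0]], "rotation": [[0,0,-0.02],[0,0,-0.04],[0,0,-0.06],[0,0,-0.08],[0,0,-0.09],[0,0,-0.09],[0,0,-0.09]], "grip": [-0.1,-0.1,-0.1,-0.1,-0.1,-0.1,-0.1]}}

```text
clock: 5.5
tool_pos: [0.4573, -0.19, 0.1918]
eef_rot: [-90.0, 21.8, -1.7]
contact_force: [0.5, 0.2, 0.7]
grip_width: 0.0389
```

Run:
```python
from h import *
slope('wrist','w3')
s=arm.read_state();print(s['tool_pos'],s['contact_force'])
w=.0385
for q in (1.16,1.13,1.11,1.09,1.07,1.05):
    p=fr(q,.158,-.009+w/2-.0015); rel(p,ori(max(min(30,90-np.degrees(q)),20),-1.7))
```

```text
slope front-face pct 50/75/90 [1.134 1.186 1.187 1.188] 331
rod x [-0.0039  0.0024  0.079 ] z [0.031  0.0424 0.0444] 461
[ 0.45742359 -0.18995937  0.19162669] [ 0.19324217 -0.89420375  0.0539838 ]
[4.8, -0.5, 0.7] [0.0, 0.0, 0.03]
[9.6, -0.6, 0.7] [0.0, 0.0, 0.06]
[12.7, -0.5, 0.7] [0.0, 0.0, 0.08]
[15.9, -0.4, 0.7] [0.0, 0.0, 0.1]
[19.0, -0.3, 0.7] [0.0, 0.0, 0.12]
[22.2, -0.0, 0.7] [0.0, 0.0, 0.14]
```

Emit:
{"name": "play_rows", "arguments": {"xyz": [[2,0,0],[5,0,0],[7,0,0],[10,-1,0],[12,-1,0],[14,0,0],[16,0,0],[18,0,0],[20,0,0],[20,0,0]], "rotation": [[0,0,0.015],[0,0,0.03],[0,0,0.045],[0,0,0.06],[0,0,0.075],[0,0,0.08],[0,0,0.08],[0,0,0.08],[0,0,0.08],[0,0,0.08]], "grip": [-0.1,-0.1,-0.1,-0.1,-0.1,-0.1,-0.1,-0.1,-0.1,-0.1]}}

```text
clock: 6.55
tool_pos: [0.4761, -0.1905, 0.1842]
eef_rot: [-90.0, 26.4, -1.7]
contact_force: [0.5, -0.3, 0.3]
grip_width: 0.0382
```

Run:
```python
from h import *
slope('wrist','w4');slope('top','t4')
s=arm.read_state();print(s['tool_pos'],s['eef_rot'],s['contact_force'])
```

```text
slope front-face pct 50/75/90 [0.995 1.091 1.092 1.093] 206
rod x [0.0093 0.0162 0.0957] z [0.031  0.0367 0.0387] 467
slope front-face pct 50/75/90 [1.088 1.093 1.098 1.102] 155
rod x [0.0099 0.0143 0.0183] z [0.0299 0.0358 0.0404] 27
[ 0.47590378 -0.19054798  0.18431977] [-90.00048145  26.38979316  -1.70189412] [-0.20437648 -0.47556195  0.11813618]
```

Notch 3 is seated: slope 1.093, rod x 0.015. The gripper opens and withdraws.

Emit:
{"name": "play_rows", "arguments": {"xyz": [[-3,0,0],[-3,0,0],[-3,0,0],[-3,0,0],[-3,-30,0],[-3,-70,0],[-3,-110,0],[-3,-150,0],[-3,-190,0],[-3,-200,0]], "rotation": [[0,0,0],[0,0,0],[0,0,0],[0,0,0],[0,0,0],[0,0,0],[0,0,0],[0,0,0],[0,0,0],[0,0,0]], "grip": [0.3,0.3,0.3,0.3,0.3,0.3,0.3,0.3,0.3,0.3]}}

```text
clock: 7.65
tool_pos: [0.5645, -0.1934, 0.3686]
eef_rot: [-90.1, 26.0, -1.7]
contact_force: [0.2, 0.0, 0.9]
grip_width: 0.0557
```

Run:
```python
from h import *
slope('top','t5')
s=arm.read_state();print(s['tool_pos'],s['eef_rot'],s['joints'],s['contact_force'])
rel([.50,0,.40],ori(10,3)); rel([.57,.2138,.32],ori(0,8))
```

```text
slope front-face pct 50/75/90 [1.087 1.092 1.097 1.101] 175
rod x [0.0096 0.0146 0.0471] z [0.0315 0.0365 0.0391] 30
[ 0.56427092 -0.19344108  0.36795208] [-90.09865358  26.06172677  -1.68392891] [ -1.25722864  35.77469547  25.91089374  65.80195465  -5.52595289
 105.8698327   21.47071358] [-0.48995947  1.49404403  0.924763  ]
[-76.9, 1.6, 191.5] [-0.024, -0.078, -0.28]
[15.5, 45.1, 407.3] [-0.037, -0.166, -0.454]
```

Emit:
{"name": "play_rows", "arguments": {"xyz": [[-77,2,191],[-77,2,191],[-77,2,191],[-77,2,191],[15,45,407],[15,45,407],[15,45,407],[15,45,407],[15,45,407],[15,45,407]], "rotation": [[-0.024,-0.078,-0.28],[-0.024,-0.078,-0.28],[-0.024,-0.078,-0.28],[-0.024,-0.078,-0.28],[-0.037,-0.166,-0.454],[-0.037,-0.166,-0.454],[-0.037,-0.166,-0.454],[-0.037,-0.166,-0.454],[-0.037,-0.166,-0.454],[-0.037,-0.166,-0.454]], "grip": [0.3,0.3,0.3,0.3,0.3,0.3,0.3,0.3,0.3,0.3]}}

```text
clock: 8.7
tool_pos: [0.5666, 0.2206, 0.3152]
eef_rot: [-89.9, 0.4, 8.6]
contact_force: [-0.7, 0.5, -0.8]
grip_width: 0.0557
```

Run:
```python
from h import *
w=snap('wrist','w6');slope('top','t6')
P=cloud(w).reshape(-1,3);P=P[~np.isnan(P).any(1)]
Q=P[(abs(P[:,0]-.57)<.05)&(abs(P[:,1]-.214)<.11)]
for lo,hi in ((.208,.22),(.18,.206),(.15,.18),(.1,.14)):
    q=Q[(Q[:,2]>lo)&(Q[:,2]<hi)]; print(lo,hi,len(q),cv2.minAreaRect((q[:,:2]*1000).astype(np.float32)) if len(q)>10 else '')
r=w['color'].reshape(-1,3).astype(int);C=cloud(w).reshape(-1,3);k=(r[:,0]>2*r[:,1]+40)&~np.isnan(C).any(1)&(C[:,2]>.02)
print('red',C[k].min(0) if k.any() else '',C[k].max(0) if k.any() else '')
s=arm.read_state();print(s['tool_pos'],s['eef_rot'],s['joints'])
rel([.57,.2138,.30],ori(0,8))
```

```text
slope front-face pct 50/75/90 [1.087 1.092 1.096 1.1  ] 502
rod x [0.0097 0.0145 0.062 ] z [0.0297 0.0366 0.0403] 55
0.208 0.22 1810 ((568.84033203125, 213.36203002929688), (10.013358116149902, 159.29794311523438), 8.063210487365723)
0.18 0.206 1 
0.15 0.18 7 
0.1 0.14 0 
red [0.66162466 0.15256507 0.0400854 ] [0.81849132 0.18340144 0.20247994]
[0.56812667 0.21403467 0.31772323] [-90.10656309   0.23198407   8.15635801] [-33.23572873  18.79928272  12.99322989  90.17903866  -4.31941515
  71.76928961 -11.38568305]
[1.9, 17.7, -0.5] [0.002, 0.003, -0.004]
```

View pics/w6.png

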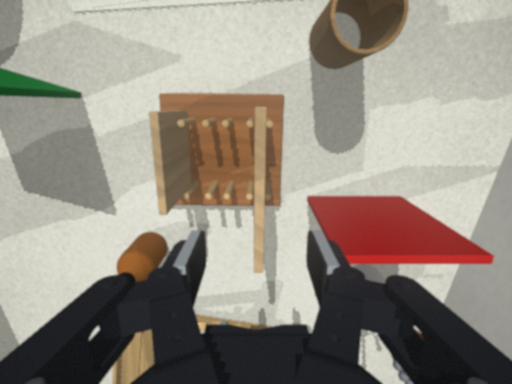

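The wrist view shows the tan panel's top edge (260,108–270) between the fingers, and the red board (350,230) stays clear.

Run:
```python
from h import *
rel([.5688,.2134,.176],ori(0,8.06))
```

```text
[1.2, 141.7, -0.5] [0.002, 0.002, -0.004]
```

Emit:
{"name": "play_rows", "arguments": {"xyz": [[1,40,0],[1,80,0],[1,110,0],[1,130,0],[1,142,0],[1,142,0],[1,142,0]], "rotation": [[0,0,-0.004],[0,0,-0.004],[0,0,-0.004],[0,0,-0.004],[0.002,0.002,-0.004],[0.002,0.002,-0.004],[0.002,0.002,-0.004]], "grip": [0.3,0.3,0.3,0.3,0.3,0.3,0.3]}}

```text
clock: 9.5
tool_pos: [0.5693, 0.2131, 0.1768]
eef_rot: [-90.0, -0.1, 8.0]
contact_force: [-0.0, 0.0, 0.4]
grip_width: 0.0553
```

Emit:
{"name": "play_rows", "arguments": {"xyz": [[0,0,0],[0,0,0],[0,0,0],[0,0,0],[0,0,0],[0,0,0],[0,0,0]], "rotation": [[0,0,0],[0,0,0],[0,0,0],[0,0,0],[0,0,0],[0,0,0],[0,0,0]], "grip": [-1,-1,-1,-1,-1,-1,-1]}}

```text
clock: 10.2
tool_pos: [0.57, 0.2134, 0.1779]
eef_rot: [-90.0, -0.2, 8.0]
contact_force: [-0.5, 0.0, 6.2]
grip_width: 0.0094
```

Run:
```python
from h import *
s=arm.read_state();print(s['tool_pos'],s['eef_rot'],s['contact_force'],s['grip_width'])
rel([.5688,.2134,.40],ori(0,8.06));rel([.50,.1,.44],ori(0,4))
```

```text
[0.5700433  0.21341074 0.17785873] [-89.95952164  -0.18162078   7.9776016 ] [-0.53437982  0.01164615  6.19425153] 0.009426341732831026
[-0.5, -222.1, 0.3] [-0.001, -0.001, 0.003]
[-84.3, -262.5, -102.4] [-0.001, 0.069, 0.003]
```

Emit:
{"name": "play_rows", "arguments": {"xyz": [[0,-15,0],[0,-40,0],[0,-70,0],[0,-100,0],[0,-135,0],[0,-170,0],[0,-205,0],[0,-235,0],[0,-250,0],[0,-250,0]], "rotation": [[0,0,0.003],[0,0,0.003],[0,0,0.003],[0,0,0.003],[0,0,0.003],[0,0,0.003],[0,0,0.003],[0,0,0.003],[0,0,0.003],[0,0,0.003]], "grip": [-1,-1,-1,-1,-1,-1,-1,-1,-1,-1]}}

```text
clock: 11.2
tool_pos: [0.57, 0.2134, 0.43]
eef_rot: [-89.9, -0.2, 8.0]
contact_force: [-0.0, 1.0, -2.3]
grip_width: 0.0094
```

Run:
```python
from h import *
s=arm.read_state();print(s['tool_pos'],s['eef_rot'],s['joints'],s['contact_force'],s['grip_width'])
c=snap('scene','s7')
P=cloud(c).reshape(-1,3);P=P[~np.isnan(P).any(1)]
Q=P[(abs(P[:,0]-.575)<.04)&(abs(P[:,1]-.214)<.11)&(P[:,2]>.22)]
print(np.percentile(Q[:,2],[0.5,1,5]))
cv2.imwrite('pics/s7z.png',cv2.resize(c['color'][60:260,180:400],None,fx=2.5,fy=2.5)[:,:,::-1])
# placement poses: panel centre n=+5mm, tcp u = 30+200-36
sl=1.094; o=ori(90-np.degrees(sl),-1.7)
for u,n in ((.194+.10,.012),(.194+.06,.010),(.194,.0065)): print(fr(sl,u,n)); rel(fr(sl,u,n),o)
```

```text
[0.57001723 0.2133751  0.42999791] [-89.89605978  -0.21694541   7.9804448 ] [-33.37221335  15.93368952  13.58514425  79.91087782  -3.77074127
  84.35702406 -11.95401584] [-0.03479797  1.00623389 -2.31088824] 0.0094456685039988
[0.2697748  0.27161388 0.28759813]
[ 0.53126563 -0.1914782   0.30871733]
[-94.0, 118.8, -395.6] [0.039, 0.166, 0.476]
[ 0.51469246 -0.19098632  0.27226067]
[-110.4, 155.2, -392.8] [0.039, 0.166, 0.476]
[ 0.49027674 -0.19026168  0.21734621]
[-134.5, 210.1, -388.7] [0.039, 0.166, 0.476]
```

View pics/s7z.png

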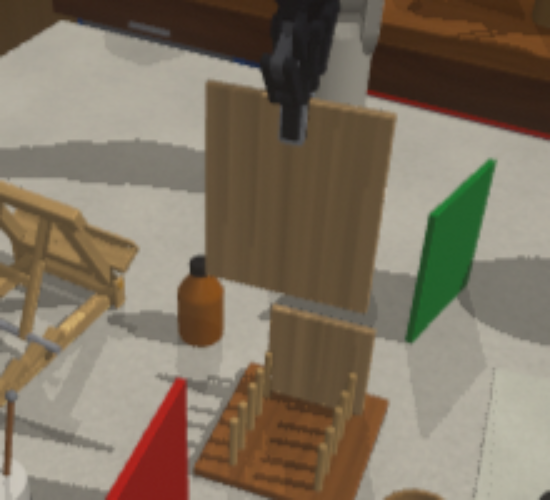

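Panel held well (bottom edge square). Next is the transit.

Run:
```python
from h import *
sl=1.094; o=ori(90-np.degrees(sl),-1.7)
rel([.50,-.02,.43],ori(15,2)); print(fr(sl,.355,.022)); rel(fr(sl,.355,.022),o)
```

```text
[-101.1, -2.4, -221.3] [0.013, 0.104, 0.262]
[ 0.55036756 -0.19204514  0.36750334]
[-75.1, 60.0, -398.7] [0.039, 0.166, 0.476]
```

Emit:
{"name": "play_rows", "arguments": {"xyz": [[-20,0,-40],[-40,0,-85],[-60,0,-130],[-80,0,-170],[-101,-2,-210],[-101,-2,-250],[-95,10,-290],[-88,25,-330],[-82,40,-365],[-77,50,-390]], "rotation": [[0.002,0.02,0.04],[0.004,0.04,0.09],[0.007,0.06,0.14],[0.01,0.08,0.2],[0.013,0.1,0.25],[0.018,0.115,0.3],[0.023,0.13,0.35],[0.03,0.145,0.4],[0.035,0.16,0.45],[0.039,0.166,0.476]], "grip": [-1,-1,-1,-1,-1,-1,-1,-1,-1,-1]}}

```text
clock: 12.25
tool_pos: [0.5466, -0.1859, 0.3731]
eef_rot: [-90.0, 27.7, -1.9]
contact_force: [0.8, 0.4, -1.7]
grip_width: 0.0095
```

Run:
```python
from h import *
s=arm.read_state();print(s['tool_pos'],s['eef_rot'],s['joints'],s['contact_force'],s['grip_width'])
sl=1.094; o=ori(90-np.degrees(sl),-1.7)
for u,n in ((.355,.022),(.30,.02),(.24,.018),(.205,.016)): rel(fr(sl,u,n),o)
```

```text
[ 0.54662256 -0.18594356  0.37311769] [-90.02110877  27.70533793  -1.85075233] [ -2.07866933  34.56828014  26.06431611  67.68650375  -4.8651699
 106.82739988  21.06093745] [ 0.75256737  0.41226577 -1.71530935] 0.009452321144958259
[6.1, 3.1, -6.0] [-0.001, -0.002, -0.007]
[8.5, 58.1, -6.0] [-0.001, -0.002, -0.007]
[10.9, 118.1, -6.1] [-0.001, -0.002, -0.007]
[13.1, 153.1, -6.1] [-0.001, -0.002, -0.007]
```

Emit:
{"name": "play_rows", "arguments": {"xyz": [[6,3,-6],[7,25,-6],[8,50,-6],[9,75,-6],[10,95,-6],[11,115,-6],[12,130,-6],[13,143,-6],[13,147,-6],[13,147,-6]], "rotation": [[0,-0.002,-0.007],[0,-0.002,-0.007],[0,-0.002,-0.007],[0,-0.002,-0.007],[0,-0.002,-0.007],[0,-0.002,-0.007],[0,-0.002,-0.007],[0,-0.002,-0.007],[0,-0.002,-0.007],[0,-0.002,-0.007]], "grip": [-1,-1,-1,-1,-1,-1,-1,-1,-1,-1]}}

```text
clock: 13.25
tool_pos: [0.4892, -0.1897, 0.2364]
eef_rot: [-89.9, 27.4, -1.7]
contact_force: [-0.4, -0.0, -1.6]
grip_width: 0.0095
```

```bash
cat >> h.py <<'E'
def panel(name,f,sl=1.094):
    c=snap(name,f);P=cloud(c).reshape(-1,3);P=P[~np.isnan(P).any(1)]
    e=R.from_euler('z',PSI).inv().apply(P-EO);x=e[:,0]+.125;z=e[:,2]-.042
    u=x*np.cos(sl)+z*np.sin(sl);n=-x*np.sin(sl)+z*np.cos(sl);y=e[:,1]
    for a,b in ((.05,.08),(.10,.13),(.145,.165),(.165,.185),(.19,.21)):
        r=[]
        for yl,yh in ((-.075,-.03),(.03,.075)):
            k=(u>a)&(u<b)&(n>-.01)&(n<.05)&(y>yl)&(y<yh); r+=[k.sum(),np.round(np.median(n[k]),4) if k.any() else None]
        print(a,b,'front n (y-,y+)',r)
    k=(n>0.004)&(n<.04)&(u>.08)&(u<.26)&(abs(y)<.14)
    print('u,y pct',np.round(np.percentile(u[k],[0.5,99.5]),4),np.round(np.percentile(y[k],[.5,99.5]),4))
E
python3 - <<'E'
from h import *
s=arm.read_state();print(s['tool_pos'],s['eef_rot'],s['joints'],s['contact_force'],s['grip_width'])
panel('top','t8')
slope('top','t8b')
sl=1.094; o=ori(90-np.degrees(sl),-1.7)
for u,n in ((.20,.016),(.199,.006),(.194,.006),(.190,.006)): rel(fr(sl,u,n),o)
c=load('t8');d=snap('scene','s8')
cv2.imwrite('pics/p8.png',np.hstack([cv2.resize(c['color'][120:270,300:430],(390,450)),cv2.resize(d['color'][100:250,100:230],(390,450))])[:,:,::-1])
E
```

```text
[ 0.48918707 -0.18967114  0.23644987] [-89.92842457  27.35651794  -1.68835573] [-2.83753814 33.70474527 25.37715502 86.91599113 -4.6955757  88.19885468
 21.42350455] [-0.42615643 -0.02319178 -1.60952412] 0.009497521057414693
0.05 0.08 front n (y-,y+) [np.int64(0), None, np.int64(37), np.float64(0.0223)]
0.1 0.13 front n (y-,y+) [np.int64(0), None, np.int64(52), np.float64(0.0218)]
0.145 0.165 front n (y-,y+) [np.int64(0), None, np.int64(44), np.float64(0.0223)]
0.165 0.185 front n (y-,y+) [np.int64(0), None, np.int64(51), np.float64(0.0219)]
0.19 0.21 front n (y-,y+) [np.int64(0), None, np.int64(63), np.float64(0.022)]
u,y pct [0.0821 0.2476] [0.0538 0.0992]
slope front-face pct 50/75/90 [1.094 1.16  1.169 1.176] 174
rod x [0.0025 0.0139 0.0574] z [0.0297 0.0362 0.0409] 33
[-0.2, 11.7, -0.1] [-0.001, -0.0, 0.001]
[9.8, 12.8, -0.1] [-0.001, -0.0, 0.001]
[9.8, 17.8, -0.1] [-0.001, -0.0, 0.001]
[9.8, 21.8, -0.1] [-0.001, -0.0, 0.001]
```

View pics/p8.png

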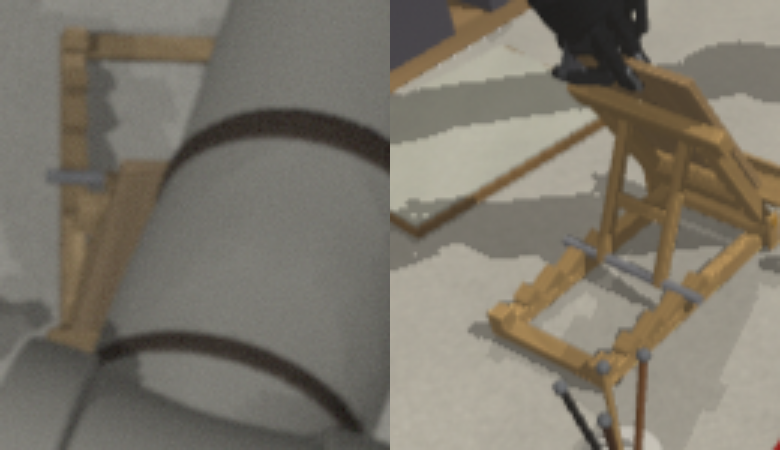

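The panel is parallel to the frame: front face n = 22 mm all over, top edge u = 247.6 mm. I lower it to just above the ledge, move it back, then set it down.

Emit:
{"name": "play_rows", "arguments": {"xyz": [[0,6,0],[0,12,0],[0,14,0],[4,14,0],[8,14,0],[10,14,0],[10,14,0],[10,14,0]], "rotation": [[0,0,0.001],[0,0,0.001],[0,0,0.001],[0,0,0.001],[0,0,0.001],[0,0,0.001],[0,0,0.001],[0,0,0.001]], "grip": [-1,-1,-1,-1,-1,-1,-1,-1]}}

```text
clock: 14.2
tool_pos: [0.4869, -0.1903, 0.2228]
eef_rot: [-89.9, 28.1, -1.8]
contact_force: [-15.1, 3.4, 13.9]
grip_width: 0.009
```

Run:
```python
from h import *
s=arm.read_state();print(s['tool_pos'],s['eef_rot'],s['contact_force'],s['grip_width'])
panel('top','t9')
sl=1.094; o=ori(90-np.degrees(sl),-1.7)
for u,n in ((.194,.004),(.192,.004)): rel(fr(sl,u,n),o)
```

```text
[ 0.48693416 -0.19029206  0.2227835 ] [-89.87543927  28.08587281  -1.82504849] [-15.11151964   3.38994267  13.92666358] 0.008972242258063706
0.05 0.08 front n (y-,y+) [np.int64(0), None, np.int64(14), np.float64(0.0213)]
0.1 0.13 front n (y-,y+) [np.int64(0), None, np.int64(30), np.float64(0.0198)]
0.145 0.165 front n (y-,y+) [np.int64(0), None, np.int64(29), np.float64(0.0191)]
0.165 0.185 front n (y-,y+) [np.int64(0), None, np.int64(36), np.float64(0.0185)]
0.19 0.21 front n (y-,y+) [np.int64(0), None, np.int64(46), np.float64(0.0178)]
u,y pct [0.0824 0.2346] [0.0575 0.0994]
[8.0, 3.2, 0.2] [-0.003, -0.002, -0.013]
[8.0, 5.2, 0.2] [-0.003, -0.002, -0.013]
```

The frame's front face is at n = 9 mm (half the bar thickness), so the panel already touches it. I ease off and go down to the ledge.

Run:
```python
from h import *
sl=1.094; o=ori(90-np.degrees(sl),-1.7)
for u,n in ((.197,.0135),(.194,.0135),(.192,.0135)): rel(fr(sl,u,n),o)
slope('scene','s9')
```

```text
[-1.6, 0.4, 0.2] [-0.003, -0.002, -0.013]
[-1.5, 3.4, 0.1] [-0.003, -0.002, -0.013]
[-1.5, 5.4, 0.1] [-0.003, -0.002, -0.013]
slope front-face pct 50/75/90 [0.976 0.981 0.989 1.061] 120
rod x [0.0116 0.0213 0.1079] z [0.0305 0.0352 0.0402] 45
```

Emit:
{"name": "play_rows", "arguments": {"xyz": [[-1,0,0],[-1,1,0],[-1,2,0],[-1,3,0],[-1,4,0],[-1,4,0],[-1,4,0]], "rotation": [[-0.003,-0.002,-0.013],[-0.003,-0.002,-0.013],[-0.003,-0.002,-0.013],[-0.003,-0.002,-0.013],[-0.003,-0.002,-0.013],[-0.003,-0.002,-0.013],[-0.003,-0.002,-0.013]], "grip": [-1,-1,-1,-1,-1,-1,-1]}}

```text
clock: 15.0
tool_pos: [0.4844, -0.1904, 0.2207]
eef_rot: [-90.0, 27.3, -1.7]
contact_force: [-1.3, -0.4, 8.5]
grip_width: 0.0093
```

Run:
```python
from h import *
s=arm.read_state();print(s['tool_pos'],s['eef_rot'],s['contact_force'],s['grip_width'])
panel('top','t10')
sl=1.094; o=ori(90-np.degrees(sl),-1.7)
for u,n in ((.194,.0135),(.192,.0135)): rel(fr(sl,u,n),o)
```

```text
[ 0.48442862 -0.19039177  0.2207183 ] [-90.01029423  27.32587913  -1.70231681] [-1.34082526 -0.36242061  8.51727555] 0.009328633857252563
0.05 0.08 front n (y-,y+) [np.int64(0), None, np.int64(31), np.float64(0.0201)]
0.1 0.13 front n (y-,y+) [np.int64(0), None, np.int64(48), np.float64(0.0196)]
0.145 0.165 front n (y-,y+) [np.int64(0), None, np.int64(41), np.float64(0.0192)]
0.165 0.185 front n (y-,y+) [np.int64(0), None, np.int64(49), np.float64(0.0192)]
0.19 0.21 front n (y-,y+) [np.int64(0), None, np.int64(56), np.float64(0.0191)]
u,y pct [0.0812 0.2314] [0.055  0.0995]
[-0.3, 0.3, 0.3] [0.0, -0.0, -0.0]
[-0.3, 2.3, 0.3] [0.0, -0.0, -0.0]
```

Emit:
{"name": "play_rows", "arguments": {"xyz": [[0,0,0],[0,0,0],[0,0,0],[0,0,0],[0,0,0],[0,0,0],[0,0,0],[0,0,0]], "rotation": [[0,0,0],[0,0,0],[0,0,0],[0,0,0],[0,0,0],[0,0,0],[0,0,0],[0,0,0]], "grip": [-0.7,-0.5,-0.3,-0.1,-0.1,-0.1,-0.1,-0.1]}}

```text
clock: 15.85
tool_pos: [0.4844, -0.1904, 0.2207]
eef_rot: [-90.0, 27.3, -1.7]
contact_force: [0.1, -1.6, 0.4]
grip_width: 0.0384
```

Emit:
{"name": "play_rows", "arguments": {"xyz": [[0,-15,0],[0,-35,0],[0,-60,0],[0,-90,0],[0,-120,0],[0,-150,0],[0,-150,0],[0,-150,0]], "rotation": [[0,0,0],[0,0,0],[0,0,0],[0,0,0],[0,0,0],[0,0,0],[0,0,0],[0,0,0]], "grip": [-0.1,-0.1,-0.1,-0.1,-0.1,-0.1,-0.1,-0.1]}}

```text
clock: 16.65
tool_pos: [0.5535, -0.1926, 0.354]
eef_rot: [-90.0, 27.3, -1.7]
contact_force: [0.1, -0.4, -0.3]
grip_width: 0.0384
```

Run:
```python
from h import *
s=arm.read_state();print(s['tool_pos'],s['eef_rot'],s['joints'],s['contact_force'],s['grip_width'])
panel('wrist','w11')
rel([.50,.05,.42],ori(0,5))
```

```text
[ 0.5535112  -0.19259764  0.35398989] [-90.03393161  27.26971507  -1.71153272] [ -1.51900227  35.71912998  25.87831178  68.10080019  -5.16793809
 104.82448012  21.48137623] [ 0.14425233 -0.35931717 -0.33117682] 0.03844767298831595
0.05 0.08 front n (y-,y+) [np.int64(0), None, np.int64(0), None]
0.1 0.13 front n (y-,y+) [np.int64(0), None, np.int64(0), None]
0.145 0.165 front n (y-,y+) [np.int64(0), None, np.int64(0), None]
0.165 0.185 front n (y-,y+) [np.int64(225), np.float64(0.0016), np.int64(364), np.float64(-0.0004)]
0.19 0.21 front n (y-,y+) [np.int64(0), None, np.int64(0), None]
u,y pct [0.1808 0.2318] [-0.0958  0.0956]
[-84.0, -31.6, 240.7] [-0.028, -0.115, -0.477]
```

Clear of the panel. I move the arm aside for an unobstructed final check.

Emit:
{"name": "play_rows", "arguments": {"xyz": [[0,-40,0],[-84,-32,240],[-84,-32,240],[-84,-32,240],[-84,-32,240],[-84,-32,240],[-84,-32,240],[-84,-32,240],[-84,-32,240]], "rotation": [[0,0,0],[-0.028,-0.115,-0.477],[-0.028,-0.115,-0.477],[-0.028,-0.115,-0.477],[-0.028,-0.115,-0.477],[-0.028,-0.115,-0.477],[-0.028,-0.115,-0.477],[-0.028,-0.115,-0.477],[-0.028,-0.115,-0.477]], "grip": [0,0,0,0,0,0,0,0,0]}}

```text
clock: 17.6
tool_pos: [0.4999, 0.0478, 0.4194]
eef_rot: [-90.1, 0.1, 4.9]
contact_force: [0.2, -0.5, 0.2]
grip_width: 0.0428
```

Run:
```python
from h import *
s=arm.read_state();print(s['tool_pos'],s['contact_force'],s['qvel'].max())
panel('top','t12'); slope('top','t13'); slope('scene','s13')
c=load('t12');d=load('s13')
cv2.imwrite('pics/p12.png',np.hstack([cv2.resize(c['color'][110:270,290:440],(390,416)),cv2.resize(d['color'][100:250,100:240],(390,416))])[:,:,::-1])
```

```text
[0.4999179  0.04781403 0.41941689] [ 0.20428063 -0.4662328   0.18299229] 1.1793757971043475
0.05 0.08 front n (y-,y+) [np.int64(81), np.float64(0.0198), np.int64(0), None]
0.1 0.13 front n (y-,y+) [np.int64(144), np.float64(0.0197), np.int64(0), None]
0.145 0.165 front n (y-,y+) [np.int64(119), np.float64(0.0198), np.int64(0), None]
0.165 0.185 front n (y-,y+) [np.int64(114), np.float64(0.0196), np.int64(0), None]
0.19 0.21 front n (y-,y+) [np.int64(121), np.float64(0.0195), np.int64(0), None]
u,y pct [0.0832 0.2315] [-0.0964  0.0131]
slope front-face pct 50/75/90 [1.146 1.155 1.161 1.165] 219Traceback (most recent call last):
  File "<stdin>", line 3, in <module>
  File "h.py", line 32, in slope
    print('rod x',np.round(np.percentile(e[k,0],[5,50,95]),4),'z',np.round(np.percentile(e[k,2],[5,50,95]),4),k.sum())
                           ~~~~~~~~~~~~~^^^^^^^^^^^^^^^^^^
    return _quantile_unchecked(
        a, q, axis, out, overwrite_input, method, keepdims, weights)
    return _ureduce(a,
                    func=_quantile_ureduce_func,
    ...<5 lines>...
                    overwrite_input=overwrite_input,
                    method=method)
    r = func(a, **kwargs)
    result = _quantile(arr,
                       quantiles=q,
    ...<2 lines>...
                       out=out,
                       weights=wgt)
    slices_having_nans = np.isnan(arr[-1, ...])
                                  ~~~^^^^^^^^^
IndexError: index -1 is out of bounds for axis 0 with size 0
```

Panel flat (front n 19.5–19.8 mm). The arm occluded the rest, so I move it further left.

Emit:
{"name": "play_rows", "arguments": {"xyz": [[0,0,50],[0,0,100],[0,0,150],[0,0,200],[0,0,250],[0,0,250],[0,0,250]], "rotation": [[0,0,0],[0,0,0],[0,0,0],[0,0,0],[0,0,0],[0,0,0],[0,0,0]], "grip": [0,0,0,0,0,0,0]}}

```text
clock: 18.4
tool_pos: [0.4798, 0.2963, 0.4179]
eef_rot: [-90.2, 0.2, 4.8]
contact_force: [0.5, -0.4, 0.6]
grip_width: 0.0426
```

Run:
```python
from h import *
panel('top','t12')
c=load('t12');d=snap('scene','s13')
P=cloud(d).reshape(-1,3);P=P[~np.isnan(P).any(1)];e=R.from_euler('z',PSI).inv().apply(P-EO);x=e[:,0]+.125;z=e[:,2]-.042
# rear face of top rail between slats from scene
u=x*np.cos(1.094)+z*np.sin(1.094);n=-x*np.sin(1.094)+z*np.cos(1.094)
k=(u>.160)&(u<.18)&(n<-.004)&(n>-.02)&(abs(e[:,1])<.09);print('rail rear n',np.percentile(n[k],[25,50,75]),k.sum())
k=(u>.236-.02)&(u<.26)&(n>0)&(n<.03);print('panel top y',np.percentile(e[k,1],[1,99]),'u',u[k].max())
k=(e[:,2]>.03)&(e[:,2]<.06)&(abs(e[:,1])>.0815)&(abs(e[:,1])<.1)&(abs(e[:,0])<.1);print('rod',np.percentile(e[k],[10,50,90],axis=0) if k.any() else 0,k.sum())
cv2.imwrite('pics/p14.png',np.hstack([cv2.resize(c['color'][110:270,290:440],(390,416)),cv2.resize(d['color'][100:250,100:240],(390,416))])[:,:,::-1])
```

```text
0.05 0.08 front n (y-,y+) [np.int64(138), np.float64(0.0199), np.int64(136), np.float64(0.0201)]
0.1 0.13 front n (y-,y+) [np.int64(158), np.float64(0.02), np.int64(149), np.float64(0.0197)]
0.145 0.165 front n (y-,y+) [np.int64(113), np.float64(0.0199), np.int64(115), np.float64(0.0201)]
0.165 0.185 front n (y-,y+) [np.int64(115), np.float64(0.0197), np.int64(118), np.float64(0.0197)]
0.19 0.21 front n (y-,y+) [np.int64(132), np.float64(0.0196), np.int64(133), np.float64(0.0197)]
u,y pct [0.0811 0.2312] [-0.0945  0.0971]
rail rear n [-0.01071343 -0.01039071 -0.00994813] 104
panel top y [-0.07900095  0.0800198 ] u 0.23712360868154564
rod [[ 0.01449527 -0.09348672  0.03357176]
 [ 0.02020832 -0.08266958  0.03644568]
 [ 0.02817599  0.0913518   0.03956325]] 33
```

View pics/p14.png

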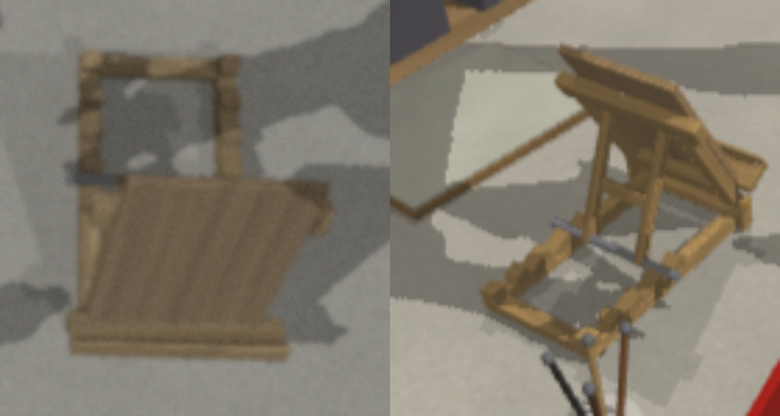

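The panel stands on the ledge, centred (top edge y −79 to +80 mm) and flat on the frame. The rod is in notch 3: scene (615,250), top view (95,181). The arm is clear, so I hand in.

```bash
python3 -c "
from h import *
print(arm.sign_off())"
```

```text
the job is handed in; nothing more can be done
None
```

The frame is propped in the third notch, the larger plywood panel stands on the ledge against it, and the job is handed in at about 18.5 s of the 72 s allowed. The hand-in gave no verdict.

**Frame:** I lifted it from behind with a loosely closed gripper to a slope of about 1.187 rad. I then lowered it at about 0.15 to 0.2 rad/s and let go before touching the panel. With the gripper withdrawn and the panel still in the rack, the slope read about 1.092 rad and the foot rod sat at x ≈ 14.5 mm.

**Panel:** I set the large tan panel down until it bore on the ledge, then released and withdrew. The last check put its top edge at y −79 to +80 mm. Its face was parallel to the frame within about 0.005 rad, and its centre was about 5.8 mm off the front face. Its top edge was about 231 mm from the hinge line, so its centre is about 101 mm above the ledge.

**What disagreed or went less cleanly:**
- **Rod position:** the scene camera's last reading had a median x of about 20 mm, at the edge of the allowed range. That camera sees the rod's rear side and had few pixels there. It read about 6 mm more than the top camera in an earlier pair of readings too, so I trusted the top camera.
- **Slope after placing:** it could not be read directly because the panel covers the frame. I inferred it from the panel lying flat at 1.094 rad.
- **Joint 6:** it read 115.501° for a moment against its 115.49° limit, early in the approach. The tool force reading was about 64 N at that moment. I backed off and used less tilt after that.
- **Panel against the frame:** I pressed it on with about 20 N for a moment, because I first took the frame's centre plane for its front face.
- **Other objects:** I did not re-measure the smaller panel, ink bottle, brush jar or card tube at the end. I saw no contact with any of them.

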